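# Pull-test a tool tote's handle on the gauge stand

### The arm

A 6-joint arm with a two-finger parallel gripper is mounted at the origin on the work surface. World frame = base frame: x ahead of the robot, y to its left, z up, the work surface at z = 0. Lengths are in m, angles in rad, forces in N, time in s.
With the tool pointing down it reaches from about 0.35 to 0.775 m from the base axis. Payload 7.3 kg.
Tool frame: the origin (TCP) lies midway between the tips of the shut fingers; the grasp point (between the pads) lies 19 mm behind it (tcp_to_grasp is the distance from the TCP to the grasp point, in m); z points along the fingers, y is the line along which they close (so a half turn about z gives the same grasp; the last joint's range is limited). The gripper opens to 92 mm and grips with 3 to 60 N. Pads are 19 mm wide; open, the fingers measure 130 mm over their backs; the gripper's body (75 mm by 190 mm) begins 47 mm behind the grasp point.
Start: joints at [-1.413, 0.342, 1.524, -0, 1.275, -0.146], TCP at [0.157, -0.501, 0.227] pointing down, gripper open.
Joint ranges: [-2.53, 2.53], [-0.77, 2.02], [0.04, 2.7], [-1, 4.14], [0.28, 2.66], [-3.11, 3.11]. Speed limits (rad/s): [2.57, 2.57, 3.14, 3.14, 3.14, 3.14].

### API

Orientations are given as [roll, pitch, yaw] about the fixed x, y, z axes, in that order (R = Rz(yaw) Ry(pitch) Rx(roll)).
In Python, from cell import observe, read_camera, calibration, hand_in, tcp_to_grasp gives the robot as it stands.
- The arm moves only by the tool send_rows, never from a script. Its argument "targets" is a list of rows, each a list of 5 numbers: the opening, from 0 (shut) to 1 (fully open), then the shift along the world's x, y, z in m, then the turn about the world's z in rad. A call has 1 to 5 rows; each row shifts and turns the commanded pose from where the row before left it; what a row does not reach is not made up. A row lasts 1/10 s, in which the tool goes at most 50 mm and 8.59 degrees, less where a joint would pass 70% of its speed; a pose out of reach is approached as far as the arm can. A call is refused whole if a number of a shift passes 0.05 or a number of a turn 0.15, either way. A call with a gripper value outside its range is refused whole. The fingers move at their own pace and stop on an object; "grip_force" is the grip in N (left out, the last holds). Time passes only in rows, so rows that do not move let the fingers close. It gives the time, the measured TCP pose, the force, the opening and the grip force at its end, in the units of the state.
- observe(): the state, without advancing time (a new reading comes with each control period).
- read_camera(name): name is "scene" or "top"; returns (picture, depth): 480x640x3 uint8, red, green, blue; 480x640 float32, m along the optical axis (not along the pixel's ray), 0 where there is no reading.
- calibration(name): a dict with "intrinsics" (3x3 intrinsics, pixels), "k1" (the pictures are not rectified: a ray, as slopes to the right and down, at radius r is drawn at 1 + k1 r^2 times it, then the intrinsics apply), "world_to_cam" (4x4, takes a point from world to camera coordinates). Camera axes: x right, y up, looking along -z (the intrinsics and any distortion apply to the point x, -y, -z); pixel columns grow to the right and rows downward; lengths in m; the calibration is good to about 2 mm. A picture is of the moment at which its call begins. calibration takes no time and is no camera call.
- hand_in(): hands the job in; it is judged then, once.
The state is a dict: "time": time; "qpos": joint angles; "qvel": joint speeds; "joint_efforts": joint torques, N m; "tool_pos": TCP position; "tool_rot": TCP orientation; "contact_force": force on the tool from outside, world axes, zero at the start; "torque": the same for the moment, N m; "opening": finger opening in m; "grip_force": force on a finger pad.
Only numpy, scipy, OpenCV 4.12 (cv2) and the standard library are available. Lean on these libraries where they do the work, as an engineer would, in place of code of your own. Each camera call takes 0.05 s, during which the arm holds its last target. There are 200 camera calls.

### The job

Pull-test the handle of the small plywood tool tote: hang the tote by its handle bar on the two-pronged fork hook of the gauge stand, then pull the tote down until the stand's pointer is level with the brass marker clip, never clearly past it, and keep it there for a second. Then ease it back up without letting the fork snap back, and leave the tote hanging still on the fork by its handle, let go. Leave the other things on the bench where they are.

Things in the scene. Friction and masses are not known exactly. Their poses are not given: they have to be found in the camera images.
- tote: the open plywood tool tote, 90 mm wide (x) by 180 mm long (y), walls 50 mm high, empty, 0.24 to 0.4 kg. A 10 mm gable at each end (36 mm wide above the walls, 148 mm tall) carries a round wooden handle bar, 16 mm thick, along y: bar centre 135 mm above the underside, 160 mm clear between gables, 77 mm free under it. Origin under its centre, z up. Same turned end for end
- tote_grip (a point): the middle of the tote's handle bar, on the bar's centreline; the axes are the tote's
- stand: fixed pull-test stand; origin on the table right below the fork seat, z up. Its fork opens to -x: bring the bar in from there, moving along +x. Base plate 14 mm thick at x 90 to 220, y +-65 mm; column at x 125 to 190 mm, 275 mm tall. A white upright scale (10 mm ticks) on its +y side faces +y, with the fork's dark pointer at the -x edge, the brass marker clip at the +x edge
- fork_saddle (a point): seat of the fork hook: the bar's centre when it hangs seated; 233 mm up with the fork unloaded, sinks with it; axes of the stand. Two steel prongs 10 mm thick along x, at y +-42 mm. Measured from here: tops flat at -8 mm for x -22 to +22; tips turned up to +12 mm, ending at x -47; behind, prongs rise to +20 mm at x +115, joined there by a cross bar up to +30 mm
- fork (a joint): how far the fork (sprung vertical slide) is pulled down, m: 0 unloaded, stop at 0.08; about 200 N/m (the tote alone pulls it 12 to 20 mm)
- pointer (a point): tip of the fork's pointer, moves down with the fork
- mark (a joint): height setting of the brass marker clip, m below the pointer's unloaded height (0.036 to 0.054); the pointer is level with the clip's line when joint fork equals this. Stays where it is
- mark_line (a point): the brass clip's horizontal line on the scale; axes are the stand's
- pen_tin: bystander: closed-bottomed steel tin, 66 mm across, 85 mm tall, pens standing up to 120 mm; origin under its centre
- screw_jar: bystander: glass jar with a steel lid, 66 mm across, 75 mm tall; origin under its centre
- spray_can: bystander: white spray can, 52 mm across, 170 mm tall; origin under its centre
- tape_roll: bystander: roll of paper tape lying flat, 96 mm across, 24 mm tall; origin under its centre
- tape_measure: bystander: black tape measure, 40 x 72 x 62 mm; origin under its centre
- offcut: bystander: wood offcut 120 x 50 x 30 mm; origin under its centre
- hammer: bystander: hammer lying flat, about 280 mm long; origin under its middle

How it is judged:
On the way, in this order (a step that is already met when the one before it is completed fails the run):
1. the tote's handle bar is seated on the fork and loads it (x of tote_grip in the frame of fork_saddle between -0.03 and 0.03 m and y of tote_grip in the frame of fork_saddle between -0.03 and 0.03 m and z of tote_grip in the frame of fork_saddle between -0.006 and 0.01 m and contact force between tote and stand above 1 N and height (world z) of tote above 0.02 m), for 0.1 s.
2. with the tote on the fork and pulled down, the pointer is level with the brass marker within 8 mm for 0.8 s (all of step 1 and z of pointer in the frame of mark_line between -0.008 and 0.008 m and contact force between tote and stand above 4.5 N), for 0.8 s.
At the end, for the whole second after the job is handed in: The tote hangs let go, still and off the table by its bar on both prongs: bar centre within 30 mm of the fork seat horizontally, -6 to +10 mm in height; upright within 0.25 rad, bar square to the prongs within 0.3 rad; pointer at least 9 mm above the marker; under 0.03 m/s and 0.4 rad/s (all of step 1 and angle between tote's own z axis and vertical below 0.25 rad and angle between the y axis of tote and the y axis of stand, either way round below 0.3 rad and linear speed of tote below 0.03 m/s and angular speed of tote below 0.4 rad/s and z of pointer in the frame of mark_line above 0.009 m); the robot touches nothing.
It fails at once if the fork is pulled more than 18 mm past the marker (z of pointer in the frame of mark_line below -0.018 m).
It fails at once if the fork snaps back up faster than 0.35 m/s (velocity of joint fork below -0.35 m/s).
It fails at once if another thing on the bench is moved by more than 40 mm (distance of any of pen_tin, screw_jar, spray_can, tape_roll, tape_measure, offcut, hammer from where it was at the start of the episode above 0.04 m).
It also fails if it takes over 61 s, if anything falls off the work surface, if the arm or the gripper's body presses on something with over 40 N, if the wrist force passes 120 N, or if a joint passes its speed limit or range.

## Working session

There is one attempt and no reset: what is moved stays moved. The work goes in short steps, Python scripts to look and compute and a tool call to move; the robot and the scene stay as the last step left them, time stands still between calls to the robot, and variables do not carry over. Pictures are saved under pics/ and viewed, at most 10 in all, crops included, and the job is handed in when it is done.

Besides the shell and the picture viewer there is one more tool, called after "Request:" as name(argument=value, ...), one argument or row to a line, values as JSON. send_rows: Moves the arm, as the interface text tells. Its arguments: {"type":"object","properties":{"targets":{"type":"array","items":{"type":"array","items":{"type":"number"}}},"grip_force":{"type":"number"}},"required":["targets"]}

```bash
ls; mkdir -p pics; cat > h.py <<'E'
import numpy as np,cv2
from cell import *
def shot(n):
    p,d=read_camera(n); return p,d
def save(p,f): cv2.imwrite('pics/'+f,cv2.cvtColor(p,cv2.COLOR_RGB2BGR))
def slopes(n,uv):
    c=calibration(n);K=np.array(c['intrinsics'],float);k=float(c['k1'])
    uv=np.asarray(uv,float).reshape(-1,2)
    s=np.c_[(uv[:,0]-K[0,2])/K[0,0],(uv[:,1]-K[1,2])/K[1,1]];s0=s.copy()
    for _ in range(20): s=s0/(1+k*(s**2).sum(1,keepdims=True))
    return s
def ray(n,uv):
    s=slopes(n,uv);T=np.linalg.inv(np.array(calibration(n)['world_to_cam']))
    return T[:3,3],np.c_[s[:,0],-s[:,1],-np.ones(len(s))]@T[:3,:3].T
def onz(n,uv,z):
    o,d=ray(n,uv);return o+d*((z-o[2])/d[:,2])[:,None]
def cloud(n,dep):
    v,u=np.mgrid[0:480,0:640];o,d=ray(n,np.c_[u.ravel(),v.ravel()])
    return (o+d*dep.reshape(-1,1)).reshape(480,640,3)
E
python3 - <<'E'
from h import *
for n in('scene','top'):
    p,d=shot(n);save(p,n+'0.png');np.savez('%s0.npz'%n,p=p,d=d);print(n,ray(n,[[320,240]]))
print(observe(),tcp_to_grasp)
E
```

```text
pics
scene (array([ 1.04829604, -0.54291839,  1.19323979]), array([[-0.39287486,  0.46726389, -0.79206406]]))
top (array([0.29649924, 0.11209956, 1.5493177 ]), array([[ 1.76547364e-01, -2.26785964e-04, -9.84294246e-01]]))
{'time': 0.1, 'qpos': array([-1.41298106e+00,  3.42649909e-01,  1.52488421e+00,  1.02027366e-05,
        1.27538828e+00, -1.45981238e-01]), 'qvel': array([ 0.00106802, -0.00154113, -0.00240042, -0.00058522, -0.00355544,
       -0.00063186]), 'joint_efforts': array([ 1.99156682e-03, -4.32004595e+01, -2.44694388e+01,  7.19929347e-02,
        5.25773491e-02, -3.77296146e-05]), 'tool_pos': array([ 0.15703046, -0.50060724,  0.2261291 ]), 'tool_rot': array([-3.14027847e+00, -2.03081754e-04,  3.03793398e-01]), 'contact_force': array([ 0.08262066, -0.60229484,  0.34843506]), 'torque': array([-0.02061019,  0.00533051, -0.04431654]), 'grip_force': 0.0, 'opening': 0.09202216396381509} 0.0188
```

View pics/scene0.png

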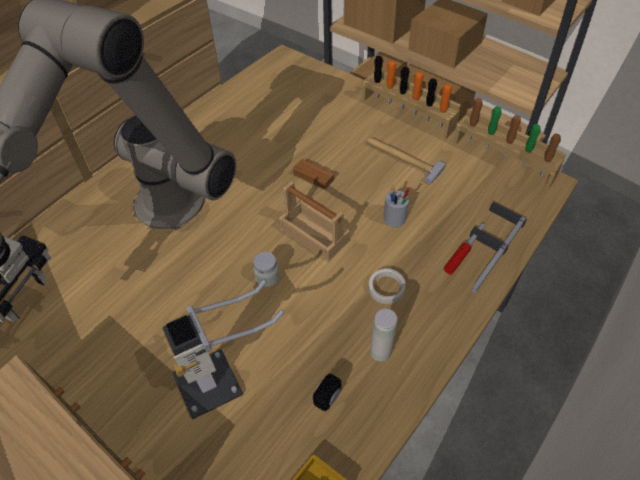

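View pics/top0.png

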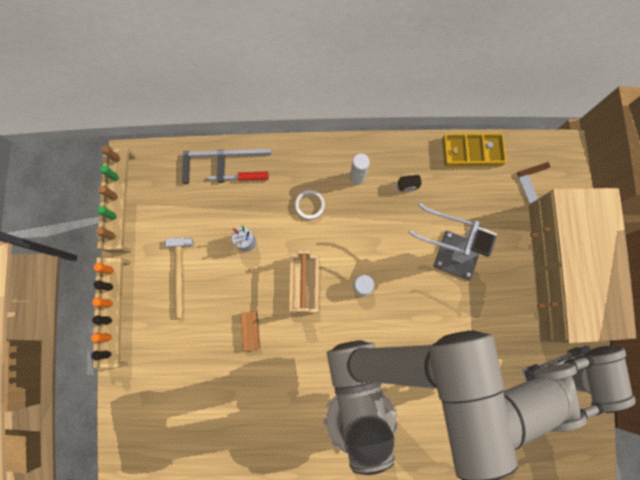

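The scene view shows the tote around (312,222) with its bar from (290,190) to (340,215), fork tips at (263,285) and (280,315), and the column at (200,370). The top view shows the tote at (305,282) and the fork tips at (421,207) and (411,233), opening to world +y. The jar at (364,285) lies between the tote and the fork.

```bash
python3 - <<'E'
from h import *
z=np.load('top0.npz');P=cloud('top',z['d']);p=z['p']
print('table z',np.median(P[330:340,420:440,2]))
# tote region
def reg(u0,u1,v0,v1,zl,zh,Q=P):
    q=Q[v0:v1,u0:u1].reshape(-1,3);return q[(q[:,2]>zl)&(q[:,2]<zh)]
b=reg(280,330,245,320,.128,.16)
print('bar n',len(b),b.mean(0));mn,(s),ang=cv2.minAreaRect((b[:,:2]*1000).astype(np.float32));print(mn,s,ang, 'z',np.percentile(b[:,2],[5,50,95]))
w=reg(280,330,245,320,.02,.16);print('tote',cv2.minAreaRect((w[:,:2]*1000).astype(np.float32)))
S=np.load('scene0.npz');Q=cloud('scene',S['d'])
b2=reg(270,350,170,260,.125,.16,Q);print('scene bar',len(b2),b2.mean(0),cv2.minAreaRect((b2[:,:2]*1000).astype(np.float32)))
# fork
for nm,R in(('top',(400,500,195,285,P)),('scene',(155,290,270,420,Q))):
    u0,u1,v0,v1,A=R
    f=reg(u0,u1,v0,v1,.19,.31,A)
    print(nm,len(f),cv2.minAreaRect((f[:,:2]*1000).astype(np.float32)),np.histogram(f[:,2],bins=np.arange(.19,.32,.01))[0])
    base=reg(u0,u1,v0,v1,.008,.03,A);print(' base',cv2.minAreaRect((base[:,:2]*1000).astype(np.float32)),len(base))
    col=reg(u0,u1,v0,v1,.268,.285,A);print(' col',cv2.minAreaRect((col[:,:2]*1000).astype(np.float32)),len(col))
for nm,u,v,zz in(('jar',364,285,.075),('tape',310,205,.024),('can',360,162,.17),('tin',243,240,.085),('offcut',250,331,.03),('measure',409,183,.06)):
    print(nm,onz('top',[u,v],zz).round(3))
def up(im,r,f,k):
    u0,u1,v0,v1=r;save(cv2.resize(im[v0:v1,u0:u1],None,fx=k,fy=k,interpolation=cv2.INTER_CUBIC),f)
up(S['p'],(150,300,270,420),'forkS.png',4)
E
```

```text
table z -1.519240002734179e-05
bar n 385 [0.42838242 0.16528814 0.1425332 ]
(430.1231689453125, 165.91824340820312) (35.21461868286133, 179.26824951171875) 87.76161193847656 z [0.13500292 0.14233079 0.15061356]
tote ((431.1180725097656, 164.652099609375), (90.07284545898438, 181.37228393554688), 87.24083709716797)
scene bar 515 [0.43577043 0.16143841 0.13987045] ((432.18475341796875, 163.23890686035156), (38.93464660644531, 184.17543029785156), 88.08431243896484)
top 1162 ((543.602294921875, -258.7402038574219), (233.64639282226562, 98.38481903076172), 66.77518463134766) [ 10   6  12 165 126 184 103 271 272  13   0   0]
 base ((567.5966186523438, -319.91326904296875), (332.9347229003906, 296.2517395019531), 88.4444808959961) 1042
 col ((515.97802734375, -335.01885986328125), (67.20354461669922, 84.61100769042969), 73.5591812133789) 311
scene 2707 ((543.16748046875, -266.105712890625), (245.2337188720703, 101.00698852539062), 68.52543640136719) [ 56 137 145 371 323 414 161 552 548   0   0   0]
 base ((446.0018615722656, -239.3318634033203), (247.28915405273438, 414.7016296386719), 30.844816207885742) 2090
 col ((513.050048828125, -339.51318359375), (53.20222091674805, 59.446109771728516), 70.32212829589844) 571
jar [[ 0.417 -0.02   0.075]]
tape [[0.687 0.141 0.024]]
can [[ 0.78  -0.015  0.17 ]]
tin [[0.565 0.351 0.085]]
offcut [[0.285 0.338 0.03 ]]
measure [[ 0.743 -0.181  0.06 ]]
```

View pics/forkS.png

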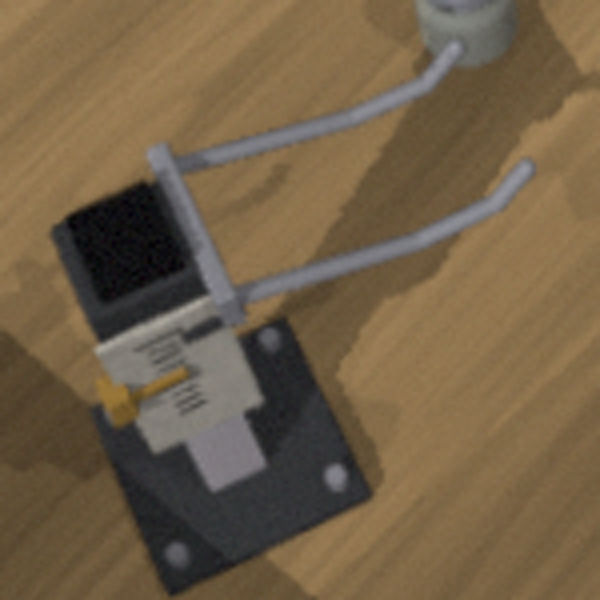

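The crop shows the pointer at crop (203,328), the brass clip line ending around (185,374), the tips at (460,45) and (528,168), and the cross bar from (160,150) to (235,310).

```bash
python3 - <<'E'
from h import *
P={n:cloud(n,np.load(n+'0.npz')['d']) for n in('top','scene')}
box={'top':(400,500,195,285),'scene':(155,290,265,420)}
for n in P:
    u0,u1,v0,v1=box[n];q=P[n][v0:v1,u0:u1].reshape(-1,3)
    f=q[(q[:,2]>.215)&(q[:,2]<.262)]
    # yaw search: maximise y-histogram sharpness via minAreaRect start; two-prong line fit
    ph=np.deg2rad(-90-20)
    for it in range(8):
        ex=np.array([np.cos(ph),np.sin(ph)]);ey=np.array([-ex[1],ex[0]])
        a=f[:,:2]@ex;b=f[:,:2]@ey
        tip=a.min()if it==0 else np.percentile(a,.3)
        m=(a-tip>.0)&(a-tip<.145);mid=(np.percentile(b[m],2)+np.percentile(b[m],98))/2
        sl=[];off=[]
        for s in(-1,1):
            k=m&(s*(b-mid)>.025);c=np.polyfit(a[k],b[k],1);k2=k.copy();k2[k]=abs(b[k]-np.polyval(c,a[k]))<.01;c=np.polyfit(a[k2],b[k2],1);sl.append(c[0]);off.append(np.polyval(c,tip+.047))
        ph+=np.arctan(np.mean(sl))
    o=ex*(tip+.047)+ey*np.mean(off)
    print(n,'yaw',np.rad2deg(ph),'slopes',sl,'gap',off[1]-off[0],'tip',tip,'origin',o)
    for k in np.arange(-.05,.125,.02):
        j=(abs(a-tip-.047-k)<.004);print(round(k,2),np.median(f[j,2]).round(4) if j.any() else None,end=' ')
    print()
# tips by rays
t=onz('top',[[421,207],[411,233]],.243);s=onz('scene',[[150+458/4,270+45/4],[150+527/4,270+168/4]],.243);print('tips',t.round(3),s.round(3))
xs=onz('scene',[[150+160/4,270+150/4],[150+235/4,270+310/4]],.262);print('crossbar',xs.round(3))
E
```

```text
top yaw -112.51893585082901 slopes [np.float64(0.0010193441705206685), np.float64(-0.0010193441705138885)] gap 0.08218477645482603 tip -0.08549458376572307 origin [ 0.57008763 -0.19468685]
-0.05 0.2382 -0.03 0.2315 -0.01 0.2249 0.01 0.2215 0.03 0.2269 0.05 0.2316 0.07 0.2387 0.09 0.2441 0.11 0.249 
scene yaw -112.45563903364759 slopes [np.float64(0.0010772394634880284), np.float64(-0.0010772394634903561)] gap 0.08399505713221056 tip -0.08289969017687888 origin [ 0.57271693 -0.19786268]
-0.05 0.2423 -0.03 0.2308 -0.01 0.2236 0.01 0.2231 0.03 0.226 0.05 0.2321 0.07 0.238 0.09 0.2443 0.11 0.2514 
tips [[ 0.618 -0.175  0.243]
 [ 0.544 -0.142  0.243]] [[ 0.552 -0.14   0.243]
 [ 0.63  -0.174  0.243]]
crossbar [[ 0.485 -0.289  0.262]
 [ 0.579 -0.328  0.262]]
```

```bash
python3 - <<'E'
from h import *
S=np.load('scene0.npz');p=S['p'];Q=cloud('scene',S['d'])
o=np.array([.5715,-.196]);ph=np.deg2rad(-112.5);ex=np.array([np.cos(ph),np.sin(ph)]);ey=np.array([-ex[1],ex[0]])
L=np.dstack([(Q[...,:2]-o)@ex,(Q[...,:2]-o)@ey,Q[...,2]])
hsv=cv2.cvtColor(p,cv2.COLOR_RGB2HSV)
r=np.zeros((480,640),bool);r[340:385,170:215]=1
white=r&(hsv[...,1]<60)&(hsv[...,2]>130);print('scale y',np.percentile(L[white][:,1],[10,50,90]),'z',np.percentile(L[white][:,2],[5,95]))
ypl=np.median(L[white][:,1])
br=r&(hsv[...,0]>12)&(hsv[...,0]<28)&(hsv[...,1]>140)
v,u=np.nonzero(br)
def pl(uv,y):
    O,d=ray('scene',uv);t=(y-(O[:2]-o)@ey)/(d[:,:2]@ey);X=O+d*t[:,None];return np.c_[(X[:,:2]-o)@ex,X[:,2]]
a=pl(np.c_[u,v],ypl);
for i in np.argsort(u): print(u[i],v[i],a[i].round(4),L[v[i],u[i]].round(3)) if u[i]>=188 else 0
k=r&(hsv[...,2]<75);v,u=np.nonzero(k);b=pl(np.c_[u,v],ypl)
print('dark');
for i in np.argsort(u): print(u[i],v[i],b[i].round(4),L[v[i],u[i]].round(3)) if 195<u[i]<208 and v[i]<358 else 0
g=(Q[...,2]>.12)&(Q[...,2]<.16);
up=cv2.resize(p[340:390,168:218],None,fx=12,fy=12,interpolation=cv2.INTER_CUBIC);save(up,'mark.png')
E
```

```text
scale y [0.03699955 0.03883209 0.04080288] z [0.13341935 0.26153256]
188 366 [0.1713 0.1959] [0.171 0.044 0.205]
188 367 [0.1722 0.192 ] [0.172 0.044 0.203]
189 365 [0.1686 0.1979] [0.168 0.043 0.205]
189 367 [0.1705 0.1901] [0.17  0.045 0.202]
189 366 [0.1695 0.194 ] [0.169 0.043 0.203]
190 365 [0.1668 0.196 ] [0.167 0.043 0.204]
190 366 [0.1678 0.1922] [0.167 0.047 0.207]
191 365 [0.1651 0.1942] [0.165 0.044 0.204]
191 366 [0.166  0.1903] [0.166 0.045 0.203]
192 364 [0.1624 0.1962] [0.162 0.043 0.205]
192 365 [0.1633 0.1924] [0.163 0.046 0.206]
193 364 [0.1606 0.1944] [0.16  0.043 0.202]
193 365 [0.1615 0.1905] [0.161 0.045 0.201]
194 363 [0.1579 0.1964] [0.158 0.044 0.206]
194 364 [0.1588 0.1925] [0.159 0.044 0.202]
195 363 [0.1561 0.1946] [0.156 0.044 0.205]
195 364 [0.157  0.1907] [0.157 0.043 0.199]
196 363 [0.1543 0.1927] [0.154 0.043 0.201]
dark
196 341 [0.1358 0.2733] [0.136 0.029 0.257]
196 345 [0.139  0.2593] [0.139 0.029 0.242]
196 344 [0.1382 0.2628] [0.138 0.028 0.244]
196 340 [0.135  0.2767] [0.135 0.029 0.261]
196 353 [0.1456 0.2305] [0.146 0.044 0.24 ]
196 343 [0.137
[... 1573 characters left out ...]
 353 [0.1367 0.2217] [0.137 0.048 0.238]
201 352 [0.1359 0.2255] [0.136 0.048 0.242]
201 343 [0.1287 0.2581] [0.129 0.031 0.244]
201 342 [0.1279 0.2616] [0.128 0.028 0.243]
202 351 [0.1333 0.2274] [0.133 0.047 0.242]
202 350 [0.1325 0.2311] [0.133 0.043 0.239]
202 352 [0.1341 0.2237] [0.134 0.048 0.24 ]
203 352 [0.1323 0.2219] [0.132 0.046 0.236]
203 350 [0.1307 0.2293] [0.138 0.573 1.193]
203 349 [0.1299 0.233 ] [0.13  0.039 0.234]
203 351 [0.1315 0.2256] [0.132 0.046 0.239]
204 349 [0.1281 0.2313] [0.128 0.044 0.241]
204 350 [0.1289 0.2276] [0.129 0.045 0.239]
204 351 [0.1297 0.2239] [0.13  0.046 0.238]
205 351 [0.1279 0.2221] [0.128 0.047 0.238]
205 350 [0.1271 0.2258] [0.127 0.049 0.244]
```

View pics/mark.png

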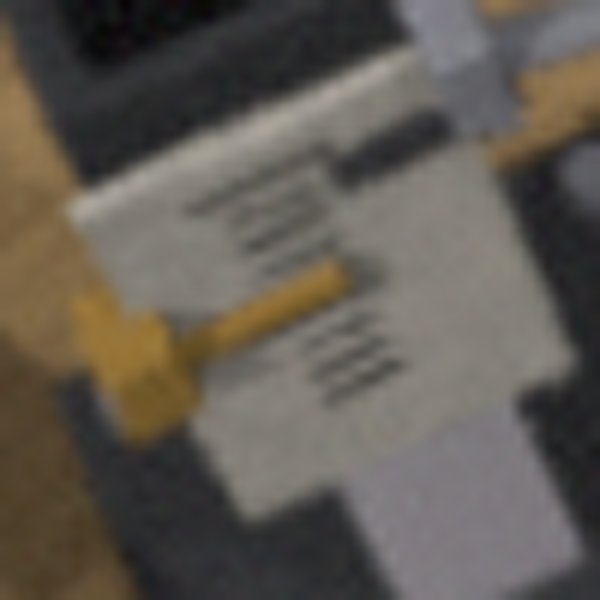

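Request:
send_rows(
  targets=[
    [1,0.03,0.02,0.05,-0.07],
    [1,0.03,0.02,0.05,-0.07],
    [1,0.03,0.02,0.05,-0.07],
    [1,0.03,0.03,0.03,-0.07],
    [1,0.03,0.04,0,-0.07],
  ],
  grip_force=25,
)

```text
time: 0.6
tool_pos: [0.2903, -0.3842, 0.3808]
tool_rot: [3.135, -0.004, -0.051]
contact_force: [1.2, -0.7, -0.6]
opening: 0.0921
grip_force: 0.0
```

The enlarged crop shows the pointer tip at (345,175) and the clip line ending at (345,275). In the original picture these are (196.5,354.5) and (196.5,363), so the marker is about 36–40 mm down.

Request:
send_rows(
  targets=[
    [1,0.02,0.045,0,0],
    [1,0.02,0.045,0,0],
    [1,0.02,0.045,0,0],
    [1,0.02,0.045,0,0],
    [1,0.02,0.045,0,0],
  ],
)

```text
time: 1.1
tool_pos: [0.3891, -0.1565, 0.3771]
tool_rot: [-3.142, 0.0, -0.047]
contact_force: [1.6, -0.0, 0.1]
opening: 0.0918
grip_force: 0.0
```

Request:
send_rows(
  targets=[
    [1,0.01,0.045,0,0],
    [1,0.01,0.045,0,0],
    [1,0,0.045,0,0],
    [1,0,0.045,0,0],
    [1,0,0.045,-0.02,0],
  ],
)

```text
time: 1.6
tool_pos: [0.4096, 0.0684, 0.3588]
tool_rot: [-3.142, -0.005, -0.046]
contact_force: [0.9, 0.1, -0.9]
opening: 0.0919
grip_force: 0.0
```

Request:
send_rows(
  targets=[
    [1,0,0.045,-0.03,0],
    [1,0,0.035,-0.04,0],
    [1,0,0,-0.03,0],
    [1,0,0,0,0],
  ],
)

```text
time: 2.0
tool_pos: [0.4062, 0.1416, 0.2583]
tool_rot: [3.14, 0.009, -0.044]
contact_force: [-0.6, -0.4, -0.1]
opening: 0.0916
grip_force: 0.0
```

Request:
send_rows(
  targets=[
    [1,0.013,0.012,-0.02,0],
    [1,0.012,0.011,-0.03,0],
    [1,0,0,-0.03,0],
    [1,0,0,-0.03,0],
    [1,0,0,0,0],
  ],
)

```text
time: 2.5
tool_pos: [0.4327, 0.1631, 0.1502]
tool_rot: [3.14, 0.006, -0.047]
contact_force: [0.1, 0.0, 0.2]
opening: 0.0918
grip_force: 0.0
```

```bash
python3 - <<'E'
from h import *
o=observe();print(o['tool_pos'],o['tool_rot'],o['contact_force'])
p,d=shot('scene');save(cv2.resize(p[130:290,240:400],None,fx=3.5,fy=3.5),'g.png')
E
```

```text
[0.43270691 0.16308654 0.15016171] [ 3.13999002  0.00556596 -0.0473872 ] [0.13343426 0.02260903 0.19551411]
```

View pics/g.png

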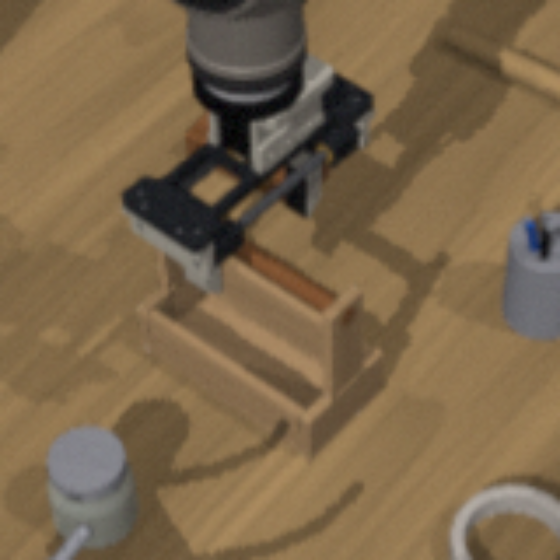

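The picture shows the open fingers straddling the bar, at crop (210,275) and (305,195), with the bar between them.

Request:
send_rows(
  targets=[
    [1,0,0,-0.02,0],
    [1,0,0,-0.014,0],
    [1,0,0,0,0],
    [0,0,0,0,0],
    [0,0,0,0,0],
  ],
  grip_force=25,
)

```text
time: 3.05
tool_pos: [0.4352, 0.1642, 0.1197]
tool_rot: [-3.141, -0.003, -0.046]
contact_force: [0.1, -0.1, 0.6]
opening: 0.0803
grip_force: 0.0
```

Request:
send_rows(
  targets=[
    [0,0,0,0,0],
    [0,0,0,0,0],
    [0,0,0,0,0],
    [0,0,0,0,0],
    [0,0,0,0,0],
  ],
)

```text
time: 3.55
tool_pos: [0.4339, 0.1641, 0.1179]
tool_rot: [3.141, 0.0, -0.046]
contact_force: [0.2, -0.2, -0.5]
opening: 0.0407
grip_force: 0.0
```

Request:
send_rows(
  targets=[
    [0,0,0,0,0],
    [0,0,0,0,0],
    [0,0,0,0,0],
    [0,0,0,0,0],
    [0,0,0,0,0],
  ],
)

```text
time: 4.05
tool_pos: [0.434, 0.1642, 0.1179]
tool_rot: [-3.142, 0.0, -0.046]
contact_force: [-0.4, 0.3, -0.6]
opening: 0.0154
grip_force: 25.0
```

Request:
send_rows(
  targets=[
    [0,0,0,0.01,0],
    [0,0,0,0.02,0],
    [0,0,0,0.03,0],
    [0,0,0,0.03,0],
    [0,0,0,0.03,0],
  ],
)

```text
time: 4.55
tool_pos: [0.4335, 0.1639, 0.2394]
tool_rot: [3.141, 0.001, -0.046]
contact_force: [0.8, 0.9, -3.1]
opening: 0.0153
grip_force: 25.0
```

Request:
send_rows(
  targets=[
    [0,0.01,-0.01,0.002,-0.029],
    [0,0.015,-0.02,0,-0.029],
    [0,0.016,-0.02,0,-0.029],
    [0,0.016,-0.02,0,-0.029],
    [0,0.016,-0.02,0,-0.029],
  ],
)

```text
time: 5.05
tool_pos: [0.5072, 0.0725, 0.2388]
tool_rot: [3.141, 0.002, -0.194]
contact_force: [0.3, 0.6, -3.2]
opening: 0.0154
grip_force: 25.0
```

Request:
send_rows(
  targets=[
    [0,0.016,-0.02,0,-0.029],
    [0,0.016,-0.02,0,-0.029],
    [0,0.016,-0.02,0,-0.029],
    [0,0.016,-0.02,0,-0.029],
    [0,0.016,-0.02,0,-0.029],
  ],
)

```text
time: 5.55
tool_pos: [0.5871, -0.0276, 0.2384]
tool_rot: [3.141, 0.002, -0.339]
contact_force: [-0.4, 0.4, -2.6]
opening: 0.0153
grip_force: 25.0
```

Request:
send_rows(
  targets=[
    [0,0.016,-0.02,0,-0.029],
    [0,0.016,-0.02,0,-0.028],
    [0,0.005,-0.01,0,0],
    [0,0,0,0,0],
    [0,0,0,0,0],
  ],
)

```text
time: 6.05
tool_pos: [0.6232, -0.0755, 0.2391]
tool_rot: [3.142, 0.002, -0.393]
contact_force: [0.2, 0.5, -2.7]
opening: 0.0153
grip_force: 25.0
```

```bash
python3 - <<'E'
from h import *
p,d=shot('scene');o=observe();print(o['tool_pos'],o['tool_rot'],o['contact_force'])
save(cv2.resize(p[190:430,150:400],None,fx=2.4,fy=2.4),'pre.png')
E
```

```text
[ 0.6232156  -0.075151    0.23953758] [-3.14152470e+00  1.47884431e-03 -3.92606894e-01] [ 0.11815326  0.24039675 -2.28561401]
```

View pics/pre.png

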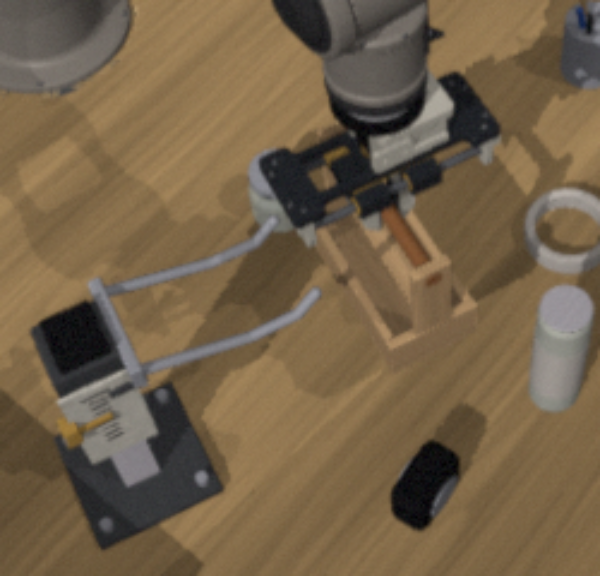

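The picture shows the tote in line with the fork, with the bar in front of the tips at crop (275,225) and (315,295). The tool needs to go up 20 mm before going in.

Request:
send_rows(
  targets=[
    [0,0,0,0.01,0],
    [0,0,0,0.01,0],
    [0,0,0,0,0],
    [0,-0.006,-0.014,0,0],
    [0,-0.006,-0.015,0,0],
  ],
)

```text
time: 6.6
tool_pos: [0.6112, -0.1056, 0.2597]
tool_rot: [3.141, 0.0, -0.392]
contact_force: [0.4, -0.5, -2.9]
opening: 0.0148
grip_force: 25.0
```

Request:
send_rows(
  targets=[
    [0,-0.006,-0.015,0,0],
    [0,-0.006,-0.015,0,0],
    [0,-0.006,-0.015,0,0],
    [0,-0.006,-0.015,0,0],
    [0,-0.006,-0.015,0,0],
  ],
)

```text
time: 7.1
tool_pos: [0.5813, -0.1814, 0.2599]
tool_rot: [3.141, 0.0, -0.394]
contact_force: [-0.0, -0.3, -2.5]
opening: 0.015
grip_force: 25.0
```

Request:
send_rows(
  targets=[
    [0,-0.006,-0.013,0,0],
    [0,-0.002,-0.004,0,0],
    [0,0,0,0,0],
    [0,0,0,0,0],
  ],
)

```text
time: 7.5
tool_pos: [0.5741, -0.1965, 0.2599]
tool_rot: [-3.141, -0.0, -0.393]
contact_force: [0.1, 0.4, -3.2]
opening: 0.0156
grip_force: 25.0
```

```bash
python3 - <<'E'
from h import *
p,d=shot('scene');o=observe();print(o['tool_pos'],o['tool_rot'],o['contact_force'])
save(cv2.resize(p[230:430,150:350],None,fx=2.9,fy=2.9),'ins.png')
E
```

```text
[ 0.57419004 -0.19627409  0.25990486] [-3.14127191e+00  7.42894454e-06 -3.92519447e-01] [ 0.69324876 -0.42704876 -2.35650846]
```

View pics/ins.png

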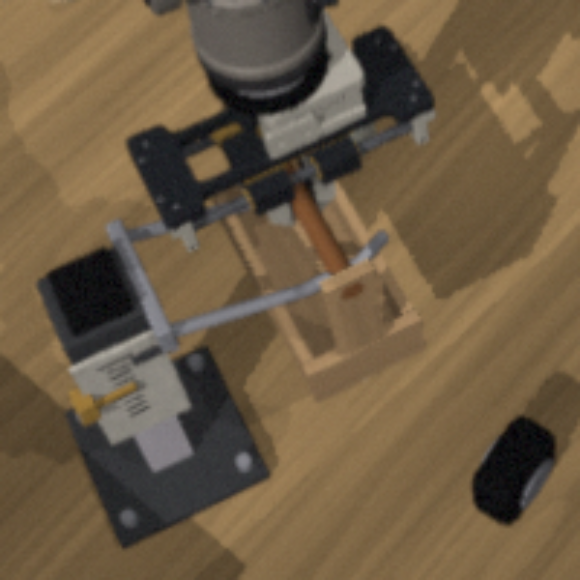

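The picture shows the bar above the fork's flat part, with both prongs under it between the gables. Now I lower it.

Request:
send_rows(
  targets=[
    [0,0,0,-0.01,0],
    [0,0,0,-0.01,0],
    [0,0,0,-0.01,0],
    [0,0,0,-0.005,0],
    [0,0,0,0,0],
  ],
)

```text
time: 8.05
tool_pos: [0.5735, -0.1966, 0.2235]
tool_rot: [-3.142, 0.003, -0.393]
contact_force: [0.2, 0.5, -2.1]
opening: 0.015
grip_force: 25.0
```

Request:
send_rows(
  targets=[
    [0,0,0,-0.005,0],
    [0,0,0,-0.005,0],
    [0,0,0,-0.005,0],
    [0,0,0,0,0],
    [0,0,0,0,0],
  ],
)

```text
time: 8.55
tool_pos: [0.5739, -0.1969, 0.21]
tool_rot: [3.141, 0.0, -0.393]
contact_force: [-0.4, 0.9, -1.8]
opening: 0.0153
grip_force: 25.0
```

Request:
send_rows(
  targets=[
    [0,0,0,-0.005,0],
    [0,0,0,-0.005,0],
    [0,0,0,-0.005,0],
    [0,0,0,0,0],
    [0,0,0,0,0],
  ],
)

```text
time: 9.05
tool_pos: [0.5741, -0.197, 0.1951]
tool_rot: [3.141, -0.0, -0.393]
contact_force: [0.0, -0.3, 0.9]
opening: 0.0153
grip_force: 25.0
```

Request:
send_rows(
  targets=[
    [0,0,0,-0.005,0],
    [0,0,0,-0.005,0],
    [0,0,0,-0.004,0],
    [0,0,0,0,0],
  ],
)

```text
time: 9.45
tool_pos: [0.5741, -0.197, 0.1805]
tool_rot: [3.141, -0.0, -0.393]
contact_force: [-0.2, -0.1, 3.9]
opening: 0.0154
grip_force: 25.0
```

```bash
cat > m.py <<'E'
from h import *
p,d=shot('scene');s=observe();print(s['time'],s['tool_pos'],s['contact_force'])
Q=cloud('scene',d)
o=np.array([.5715,-.196]);ph=np.deg2rad(-112.5);ex=np.array([np.cos(ph),np.sin(ph)]);ey=np.array([-ex[1],ex[0]])
def pl(uv,y):
    O,dd=ray('scene',uv);t=(y-(O[:2]-o)@ey)/(dd[:,:2]@ey);X=O+dd*t[:,None];return np.c_[(X[:,:2]-o)@ex,X[:,2]]
hsv=cv2.cvtColor(p,cv2.COLOR_RGB2HSV)
v,u=np.mgrid[340:385,170:215];v=v.ravel();u=u.ravel();a=pl(np.c_[u,v],.046);h=hsv[v,u];z=Q[v,u,2];y=(Q[v,u,:2]-o)@ey
br=(h[:,0]>12)&(h[:,0]<28)&(h[:,1]>140)&(a[:,0]>.15)&(a[:,0]<.172)
dk=(h[:,2]<75)&(a[:,0]<.152)&(a[:,0]>.13)&(a[:,1]<.255)&(a[:,1]>.175)&(abs(y-.046)<.012)
for n,k in(('clip',br),('ptr',dk)): print(n,k.sum(),'plane z',a[k,1].mean().round(4),'depth z',np.median(z[k]).round(4),'y',np.median(y[k]).round(4))
print('diff ptr-clip',a[dk,1].mean()-a[br,1].mean(),np.median(z[dk])-np.median(z[br]))
import sys
if len(sys.argv)>1: save(cv2.resize(p[330:400,160:230],None,fx=8,fy=8,interpolation=cv2.INTER_CUBIC),sys.argv[1])
E
python3 m.py m1.png
```

```text
9.5 [ 0.57411586 -0.19699125  0.18088701] [ 0.33428421 -1.10419816  4.69019795]
clip 18 plane z 0.2069 depth z 0.2025 y 0.0439
ptr 21 plane z 0.2051 depth z 0.2041 y 0.046
diff ptr-clip -0.0018431847156645254 0.0015841613017420486
```

View pics/m1.png

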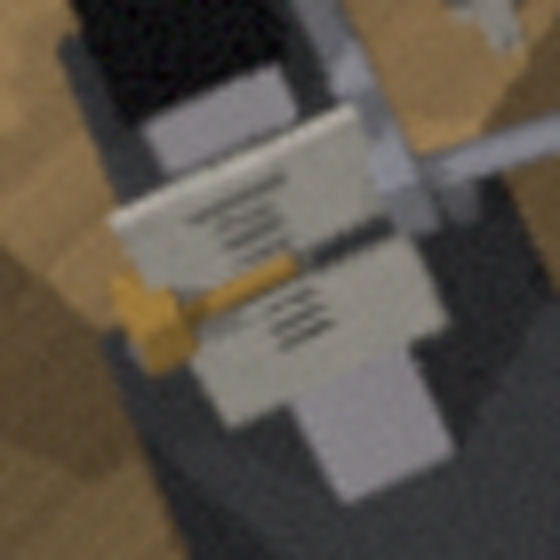

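The crop shows the pointer tip at (305,262) in line with the clip line's end at (295,265), so they are level. I hold it there for 1.5 s, then ease up.

Request:
send_rows(
  targets=[
    [0,0,0,0,0],
    [0,0,0,0,0],
    [0,0,0,0,0],
    [0,0,0,0,0],
    [0,0,0,0,0],
  ],
)

```text
time: 10.0
tool_pos: [0.5741, -0.197, 0.181]
tool_rot: [3.141, -0.0, -0.393]
contact_force: [0.6, -1.4, 3.4]
opening: 0.015
grip_force: 25.0
```

Request:
send_rows(
  targets=[
    [0,0,0,0,0],
    [0,0,0,0,0],
    [0,0,0,0,0],
    [0,0,0,0,0],
    [0,0,0,0,0],
  ],
)

```text
time: 10.5
tool_pos: [0.574, -0.197, 0.1809]
tool_rot: [3.141, -0.0, -0.393]
contact_force: [2.2, -0.7, 4.7]
opening: 0.0154
grip_force: 25.0
```

```bash
python3 m.py
```

```text
10.55 [ 0.57404476 -0.19695701  0.1809575 ] [ 1.49640057 -1.38804593  4.95419317]
clip 18 plane z 0.2069 depth z 0.2028 y 0.0442
ptr 23 plane z 0.2057 depth z 0.2046 y 0.0457
diff ptr-clip -0.0011596189707045734 0.0017863645651406967
```

Request:
send_rows(
  targets=[
    [0,0,0,0,0],
    [0,0,0,0,0],
    [0,0,0,0,0],
    [0,0,0,0.004,0],
    [0,0,0,0.004,0],
  ],
)

```text
time: 11.05
tool_pos: [0.5738, -0.1969, 0.189]
tool_rot: [3.142, 0.001, -0.393]
contact_force: [2.7, -1.6, 2.6]
opening: 0.0154
grip_force: 25.0
```

Request:
send_rows(
  targets=[
    [0,0,0,0.004,0],
    [0,0,0,0.004,0],
    [0,0,0,0.003,0],
    [0,0,0,0,0],
    [0,0,0,0,0],
  ],
)

```text
time: 11.55
tool_pos: [0.5737, -0.1968, 0.1996]
tool_rot: [3.142, 0.001, -0.393]
contact_force: [1.2, -1.4, 0.8]
opening: 0.0154
grip_force: 25.0
```

Request:
send_rows(
  targets=[
    [0,0,0,0.002,0],
    [0,0,0,0.001,0],
    [0,0,0,0,0],
    [0,0,0,0,0],
  ],
)

```text
time: 11.95
tool_pos: [0.5737, -0.1968, 0.2027]
tool_rot: [3.142, 0.001, -0.393]
contact_force: [-0.1, -0.7, 0.1]
opening: 0.015
grip_force: 25.0
```

```bash
python3 - <<'E'
from h import *
f=[]
for i in range(10): read_camera('scene');o=observe();f.append(o['contact_force'])
print(np.mean(f,0),np.std(f,0),o['tool_pos'],o['torque'])
E
```

```text
[-0.88162903  0.00506372 -0.52122012] [0.69263252 0.49059098 0.3998226 ] [ 0.57375325 -0.19679266  0.20279247] [0.07455729 0.24539563 0.08186491]
```

Request:
send_rows(
  targets=[
    [0,0,0,-0.001,0],
    [0,0,0,0,0],
    [0.25,0,0,0,0],
    [0.3,0,0,0,0],
    [0.4,0,0,0,0],
  ],
  grip_force=5,
)

```text
time: 12.95
tool_pos: [0.5742, -0.197, 0.2021]
tool_rot: [3.142, -0.001, -0.393]
contact_force: [0.7, -0.4, 0.0]
opening: 0.0316
grip_force: 0.0
```

Request:
send_rows(
  targets=[
    [0.6,0,0,0,0],
    [0.6,0,0,0,0],
    [0.6,0,0,0,0],
    [0.6,0,0,0,0],
    [0.6,0,0,0,0],
  ],
)

```text
time: 13.45
tool_pos: [0.5739, -0.1969, 0.2019]
tool_rot: [3.141, 0.0, -0.393]
contact_force: [-0.3, 0.2, -0.6]
opening: 0.0547
grip_force: 0.0
```

Request:
send_rows(
  targets=[
    [0.6,0,0,0,0],
    [0.6,0,0,0,0],
    [0.6,0,0,0,0],
    [0.6,0,0,0,0],
    [0.6,0,0,0,0],
  ],
)

```text
time: 13.95
tool_pos: [0.5739, -0.1969, 0.2019]
tool_rot: [3.141, 0.0, -0.393]
contact_force: [1.0, -0.4, -0.3]
opening: 0.055
grip_force: 0.0
```

```bash
python3 m.py rel.png; python3 - <<'E'
from h import *
p,d=shot('scene');save(cv2.resize(p[220:430,150:360],None,fx=2.8,fy=2.8),'rel.png')
print(observe()['opening'])
E
```

```text
14.0 [ 0.57394689 -0.19692167  0.20192253] [-0.47406408  0.50705616 -0.40590896]
clip 18 plane z 0.2069 depth z 0.2025 y 0.0437
ptr 21 plane z 0.2262 depth z 0.2268 y 0.0468
diff ptr-clip 0.019304425309242396 0.024245937219376457
0.05509345419388263
```

View pics/rel.png

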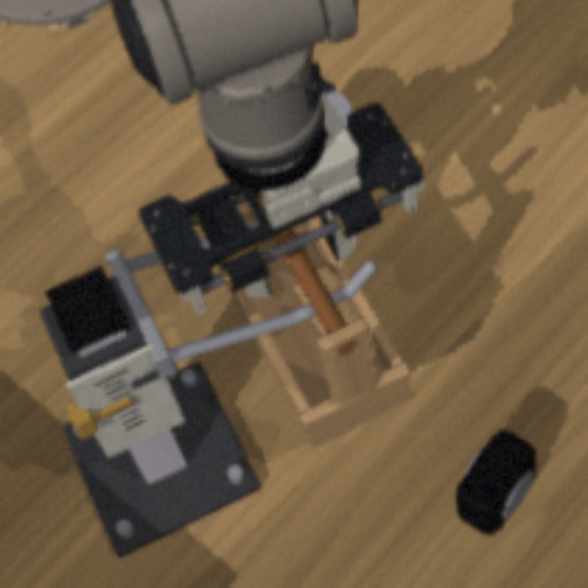

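The picture shows the fingers open either side of the bar and the tote hanging on both prongs. The pointer is about 20 mm above the clip. I retreat straight up.

Request:
send_rows(
  targets=[
    [0.6,0,0,0.01,0],
    [0.6,0,0,0.02,0],
    [0.6,0,0,0.03,0],
    [0.6,0,0,0.03,0],
    [0.6,0,0,0.03,0],
  ],
)

```text
time: 14.55
tool_pos: [0.5738, -0.1968, 0.324]
tool_rot: [3.141, -0.001, -0.393]
contact_force: [1.5, 0.1, 1.1]
opening: 0.0549
grip_force: 0.0
```

Request:
send_rows(
  targets=[
    [0.6,0,0,0.03,0],
    [0.6,0,0,0.03,0],
    [0.6,0,0,0,0],
    [0.6,0,0,0,0],
    [0.6,0,0,0,0],
  ],
)

```text
time: 15.05
tool_pos: [0.5736, -0.1968, 0.3809]
tool_rot: [-3.142, 0.002, -0.393]
contact_force: [0.0, 0.7, -0.1]
opening: 0.055
grip_force: 0.0
```

Request:
send_rows(
  targets=[
    [0.6,0,0,0,0],
    [0.6,0,0,0,0],
    [0.6,0,0,0,0],
    [0.6,0,0,0,0],
    [0.6,0,0,0,0],
  ],
)

```text
time: 15.55
tool_pos: [0.5739, -0.1969, 0.3818]
tool_rot: [3.142, 0.0, -0.393]
contact_force: [-0.1, 0.6, -0.4]
opening: 0.0547
grip_force: 0.0
```

```bash
python3 m.py; python3 - <<'E'
from h import *
a,_=shot('scene')
for i in range(10): b,_=shot('scene')
D=cv2.absdiff(cv2.GaussianBlur(a,(5,5),0),cv2.GaussianBlur(b,(5,5),0))[280:430,200:330];print('motion',D.max(),D.mean())
save(cv2.resize(b[220:430,150:360],None,fx=2.8,fy=2.8),'end.png');print(observe()['tool_pos'],observe()['contact_force'])
E
```

```text
15.6 [ 0.57393484 -0.19692658  0.38186971] [-0.25736737 -0.72511466 -0.44693427]
clip 18 plane z 0.2069 depth z 0.2037 y 0.0443
ptr 20 plane z 0.2262 depth z 0.2267 y 0.0463
diff ptr-clip 0.019265235020131694 0.022973020618540563
motion 6 0.5801880341880342
[ 0.57393965 -0.19691319  0.38190378] [-0.55860279  0.26909297  1.533597  ]
```

View pics/end.png

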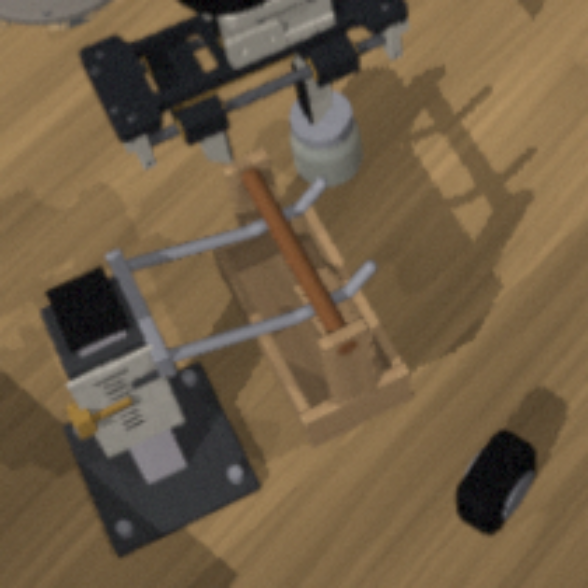

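The picture shows the bar resting on both prongs at crop (270,222) and (325,300). The tote is upright and still, and the gripper is clear.

```bash
python3 -c "
from cell import hand_in;print(hand_in())"
```

```text
the job is handed in; nothing more can be done
None
```

The job is handed in, with no verdict returned: the tote was pulled until the pointer was level with the clip (within about 2 mm), held there for over a second and eased back up, and it now hangs still and let go on both prongs, with the pointer about 20 mm above the clip.

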